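# Put the stapler away and shut the desk drawers

## Task

Both drawers of the little white desk organiser have been left open, the upper one hanging over the lower. First push the upper drawer home until it seats past its catch, then lay the stapler gently, on its base, in the empty wide compartment of the lower drawer and let go of it, and then push the lower drawer home past its catch as well. Do not slam the drawers, and leave everything else on the desk where it stands.

Things in the scene. Friction and masses are not known exactly. Their poses are not given: they have to be found in the camera images.
- unit: white desk organiser, fixed, stepped: lower tier 260 (x) x 200 (y) mm, 80 mm high; upper tier 210 x 200 mm, set back 50 mm, 136 mm high (a dish on its back part reaches 146). Origin on the desk under the lower tier's centre: lower tier's front edge at x = -130 mm, upper's at -80 mm. +x points into it: drawers open along -x, are pushed home along +x
- upper_drawer (a joint): opening of the upper drawer in m: 0 fully home, grows as it comes out, at most 0.18. From 16 mm before home a sprung catch resists with up to about 6 N; its peak is 7 mm before home, then the drawer snaps in. Sliding friction about 1 N
- lower_drawer (a joint): opening of the lower drawer in m, the same catch and friction: 0 is fully home
- upper_pull (a point): middle of the outer face of the upper drawer's pull, a wooden bar 60 mm wide (y), 14 mm high, standing 10 mm off the front plate, which is 198 mm wide, 8 mm thick and spans 83 to 129 mm above the desk. Axes as unit; moves with the drawer
- lower_pull (a point): middle of the outer face of the lower drawer's pull, same bar; the front plate is 198 mm wide, 8 mm thick and spans 5 to 72 mm above the desk. Axes as unit; moves with the drawer
- lower_lane (a point): point on the lower drawer's floor (10 mm above the desk), mid-width of its wide compartment, 63 mm behind the front plate's inner face; moves with the drawer, axes as unit. Compartment 107 (y) x 190 (x) mm, side wall 58, divider 48 mm above the desk; open from above only as far as pulled out; 64 mm high under the tier. The narrow one at -y holds fixed pens
- stapler: compact black stapler, 100 mm long along its x, standing on its base: base 34 mm wide, 8 mm thick; upper arm 30 mm wide (y) from 27 to 50 mm above its underside; 0.15 to 0.3 kg; origin under its centre, z up
- punch: bystander: black two-hole paper punch, 110 x 66 mm, 62 mm high; origin under its centre
- tape: bystander: black desk tape dispenser with a clear roll, 125 x 52 mm, 70 mm high; origin under its centre
- mug: bystander: white mug, radius 40 mm, 85 mm high, handle to its own +y (reaches about 75 mm from the axis); origin under its centre
- phone: bystander: black phone lying flat, 148 x 72 x 9 mm; origin under its centre, long side along its x
- mouse: bystander: white computer mouse, 105 x 60 mm, 34 mm high; origin under its centre
- candle: bystander: candle jar of green glass with a white lid, radius 34 mm, 80 mm high; origin under its centre
There are look-alikes about, which are no part of the job. What is shaped like the stapler but yellow is not meant.

How it is judged:
By the outcome, as a careful person would: the job done as asked, in the order asked, and still so for the second after the job is handed in, with the robot touching nothing.
It also fails if it takes over 67 s, if anything falls off the work surface, if the arm or the gripper's body presses on something with over 40 N, if the wrist force passes 120 N, or if a joint passes its speed limit or range.

## Robot

A 6-joint arm with a two-finger parallel gripper is mounted at the origin on the work surface. World frame = base frame: x ahead of the robot, y to its left, z up, the work surface at z = 0. Lengths are in m, angles in degrees, forces in N, time in s.
With the tool pointing down it reaches from about 0.225 to 0.875 m from the base axis. Payload 3.4 kg.
Tool frame: the origin (TCP) lies on the centre line of the jaws, within the pads' length; the fingertips stand 11 mm ahead of it and the grasp point (between the pads) lies 8 mm behind it (tips_ahead is the distance from the TCP to the fingertips, in m); z points along the fingers, y is the direction in which the jaws open and shut (so a half turn about z gives the same grasp; the last joint's range is limited). The gripper opens to 85 mm and grips with 20 to 120 N. Pads are 22 mm wide; open, the fingers measure 114 mm over their backs; the gripper's body (76 mm by 85 mm) begins 54 mm behind the grasp point. The pads swing forward as they close: fully open they stand 13 mm farther back than shut.
Start: joints at [57.983, 15.808, 86.224, -0, 77.962, -6.933], TCP at [0.244, 0.521, 0.242] pointing down, gripper open.
Joint ranges: [-165.64, 165.64], [-43.16, 119.46], [12.63, 154.43], [-67.54, 247.53], [6.08, 155.33], [-154.97, 154.97]. Speed limits (degrees/s): [147.25, 147.25, 180, 180, 180, 180].

## Interface

Orientations are given as a 3x3 rotation matrix whose columns are the frame's x, y, z axes.
In Python, from workcell import * gives the robot as it stands. The module is installed in compiled form; this text tells all that it offers.
- The arm moves only by the shell command python3 -m pendant 'ROWS' [FORCE]. ROWS is text: rows parted by semicolons, each of 7 numbers parted by spaces: the turn, a rotation vector about the tool's x, y, z scaled (see below), then the shift along the tool's x, y, z scaled (see below), then the closure in counts, from 0 (fully open) to 255 (shut). A call has 1 to 5 rows; each row shifts and turns the commanded pose from where the row before left it, along the tool's axes as they then stand; what a row does not reach is not made up. The controller multiplies each number of a shift by 4 cm and each number of a turn by 0.12 rad. A row lasts 1/10 s, in which the tool goes at most 50 mm and 8.59 degrees, less where a joint would pass 70% of its speed; a pose out of reach is approached as far as the arm can. A call with a number of a shift or a turn outside -1 to 1 is refused whole. A call with a gripper value outside its range is refused whole. The fingers move at their own pace and stop on an object; FORCE is the grip in N (left out, the last holds). Time passes only in rows, so rows that do not move let the fingers close. It gives the time, the measured TCP pose, the force and the opening at its end, in the units of the state.
- read_state(): the state, without advancing time (a new reading comes with each control period).
- grab_frame(name): name is "side" or "top"; returns the picture (400x640x3 uint8, red, green, blue); there is no depth.
- calibration(name): a dict with "fx", "fy", "cx", "cy" (pixels), "world_from_camera" (4x4, takes a point from camera to world coordinates). Camera axes: x right, y up, looking along -z (the intrinsics and any distortion apply to the point x, -y, -z); pixel columns grow to the right and rows downward; lengths in m; the calibration is good to about 2 mm. A picture is of the moment at which its call begins. calibration takes no time and is no camera call.
- finish_job(): hands the job in, once; it reports no verdict.
Trained networks look in the newest picture that a camera, given by its name, has taken for a name from the list of things; names that differ only in an ending like _2 or _b are one class to them, and where a whole thing is asked for, a point or a joint stands for the part that bears it (a point fixed in the world has none). Each returns a list of dicts, best first, with "p" (0 to 1); they miss things now and then, are a little off and sometimes report something else, mostly with a low value. They report only what shows in the picture. A call takes as long as a camera call. They do not tell look-alikes from the thing itself.
- look_for(camera, thing): "pixel" ([column, row] in pixels, amid what is visible of it).
- masks_of(camera, thing): "mask" (400x640 bool, what is visible of it) and "pixel" ([column, row] in pixels, amid what is visible of it).
- place_of(camera, thing): "pixel" ([column, row] in pixels: a listed point, or the origin of a listed thing).
The state is a dict: "clock": time; "joints": joint angles; "joint_vel": joint speeds; "joint_efforts": joint torques, N m; "ee_pos": TCP position; "eef_rot": TCP orientation; "contact_force": force on the tool from outside, world axes, zero at the start; "moment": the same for the moment, N m; "width": finger opening in m.
Only numpy, scipy, OpenCV 4.12 (cv2) and the standard library are available. Lean on these libraries where they do the work, as an engineer would, in place of code of your own. Each camera call takes 0.05 s, during which the arm holds its last target. There are 200 camera calls.

## Working session

There is one attempt and no reset: what is moved stays moved. The work goes in short steps, Python scripts to look and compute and a shell command to move; the robot and the scene stay as the last step left them, time stands still between calls to the robot, and variables do not carry over. Pictures are saved under pics/ and viewed, about 8 in all and at most 12, crops included, and the job is handed in when it is done.

```bash
mkdir -p pics; ls; cat > h.py <<'E'
from workcell import *
import numpy as np, cv2
def ray(cam,px):
    c=calibration(cam);T=np.array(c["world_from_camera"])
    d=T[:3,:3]@np.array([(px[0]-c["cx"])/c["fx"],-(px[1]-c["cy"])/c["fy"],-1.0])
    return T[:3,3],d/np.linalg.norm(d)
def atz(cam,px,z):
    o,d=ray(cam,px);return o+d*(z-o[2])/d[2]
def tri(pa,pb):
    (o1,d1),(o2,d2)=ray("top",pa),ray("side",pb)
    A=np.stack([d1,-d2],1);s=np.linalg.lstsq(A,o2-o1,rcond=None)[0]
    a,b=o1+s[0]*d1,o2+s[1]*d2
    return (a+b)/2,np.linalg.norm(a-b)
def proj(cam,P):
    c=calibration(cam);T=np.linalg.inv(np.array(c["world_from_camera"]))
    p=T[:3,:3]@np.array(P)+T[:3,3]
    return np.array([c["cx"]-c["fx"]*p[0]/p[2],c["cy"]+c["fy"]*p[1]/p[2]])
E
python3 - <<'E'
from h import *
np.set_printoptions(precision=3,suppress=True)
for c in("top","side"):
    cv2.imwrite(f"pics/{c}0.png",grab_frame(c)[:,:,::-1]);k=calibration(c);print({a:b for a,b in k.items()})
    for t in("unit","upper_pull","lower_pull","lower_lane","stapler","punch","tape","mug","phone","mouse","candle"):
        print(c,t,[(np.round(r["pixel"],1).tolist(),round(r["p"],2)) for r in place_of(c,t)[:3]])
s=read_state();print(s)
E
```

```text
pics
{'fx': 460.6923979296522, 'fy': 460.6923979296522, 'cx': 323.4274438005453, 'cy': 194.79907004531384, 'world_from_camera': array([[-0.016,  0.983, -0.182,  0.29 ],
       [-1.   , -0.017, -0.003, -0.005],
       [-0.006,  0.182,  0.983,  1.722],
       [ 0.   ,  0.   ,  0.   ,  1.   ]])}
top unit [([315.9, 156.2], 0.85)]
top upper_pull [([324.5, 207.6], 0.94)]
top lower_pull [([330.3, 225.4], 0.63)]
top lower_lane [([313.6, 208.8], 0.73)]
top stapler [([226.8, 209.0], 0.77), ([262.7, 207.1], 0.77), ([261.0, 160.8], 0.73)]
top punch [([235.8, 239.5], 0.94)]
top tape [([419.7, 208.1], 0.97)]
top mug [([406.2, 236.2], 0.79)]
top phone [([460.9, 189.2], 0.82), ([317.7, 155.1], 0.65)]
top mouse [([185.4, 198.0], 0.71)]
top candle [([407.9, 169.2], 0.85)]
{'fx': 434.547950733452, 'fy': 434.547950733452, 'cx': 320.89446416153794, 'cy': 200.95428632735968, 'world_from_camera': array([[-0.787, -0.511,  0.345,  1.09 ],
       [ 0.616, -0.661,  0.429,  0.613],
       [ 0.009,  0.55 ,  0.835,  1.3  ],
       [ 0.   ,  0.   ,  0.   ,  1.   ]])}
side unit [([288.3, 252.0], 0.7)]
side upper_pu
[... 260 characters left out ...]
 tape [([271.1, 145.8], 0.8)]
side mug [([300.0, 142.9], 0.67)]
side phone [([235.4, 131.1], 0.7)]
side mouse [([420.3, 335.5], 0.76), ([283.2, 253.5], 0.39)]
side candle [([244.8, 170.7], 0.62)]
{'clock': 1.2, 'joints': array([57.984, 15.808, 86.223,  0.001, 77.963, -6.931]), 'joint_vel': array([ 0.083,  0.077, -0.024, -0.05 , -0.05 , -0.032]), 'joint_efforts': array([  0.   , -41.667, -24.609,  -0.   ,   0.   ,  -0.   ]), 'ee_pos': array([0.244, 0.521, 0.242]), 'eef_rot': array([[-0.906,  0.424,  0.   ],
       [ 0.424,  0.906,  0.   ],
       [ 0.   ,  0.   , -1.   ]]), 'contact_force': array([ 0.104, -0.25 ,  1.996]), 'moment': array([-0.01 ,  0.   , -0.045]), 'width': 0.085432974287455}
```

```bash
python3 - <<'E'
import cv2
a=cv2.imread("pics/top0.png");b=cv2.imread("pics/side0.png")
cv2.imwrite("pics/top0c.png",cv2.resize(a[110:290,160:500],None,fx=2.35,fy=2.35,interpolation=cv2.INTER_CUBIC))
cv2.imwrite("pics/side0c.png",cv2.resize(b[100:370,200:500],None,fx=2.2,fy=2.2,interpolation=cv2.INTER_CUBIC))
E
```

```text
(no output)
```

View pics/top0c.png

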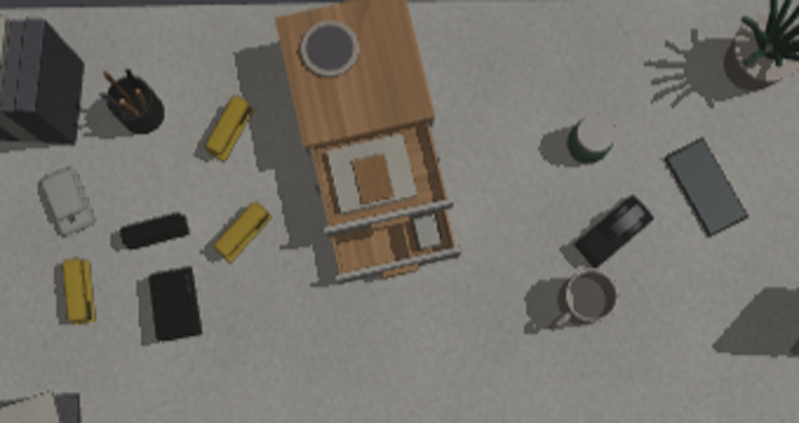

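View pics/side0c.png

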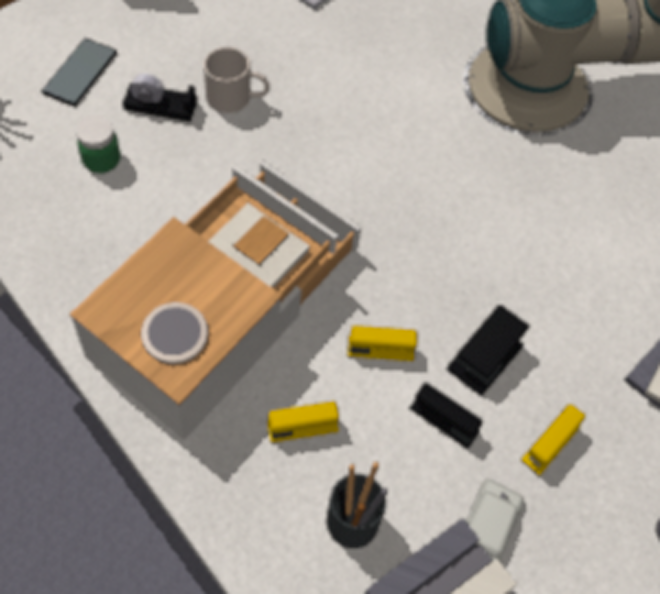

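The black stapler is at about (225,208) in the top picture and (403,288) in the side picture; the yellow ones are the look-alikes. The organiser stands near top (320,170) with its drawers opening towards the robot. The upper front plate runs from (298,207) to (352,197) and the lower one from (303,228) to (355,218).

```bash
python3 - <<'E'
from h import *
np.set_printoptions(precision=4,suppress=True)
P={}
for c in("top","side"):
    im=grab_frame(c)
    for r in masks_of(c,"stapler"):
        m=r["mask"];col=np.median(im[m],axis=0);print(c,np.round(r["pixel"],1),round(r["p"],2),m.sum(),col)
        if col.max()<70: 
            rc=cv2.minAreaRect(np.argwhere(m)[:,::-1].astype(np.float32));print(rc)
            ys,xs=np.where(m); P.setdefault(c,[xs.mean(),ys.mean()]); 
            if c=="top": print("box at z=.05",[atz(c,p,.05)[:2] for p in cv2.boxPoints(rc)])
    print(c,[(np.round(r["pixel"],1),round(r["p"],2)) for r in place_of(c,"stapler")])
print("stapler tri",tri(P["top"],P["side"]) if len(P)==2 else P)
f=lambda x,y:(160+x/2.35,110+y/2.35); g=lambda x,y:(200+x/2.2,100+y/2.2)
for n,a,b in [("tier front+y",(303,146),(285,297)),("tier front-y",(433,122),(178,218)),("tier back +y",(277,17),(180,402))]:
    print(n,tri(f(*a),g(*b)),atz("top",f(*a),.136),atz("side",g(*b),.136))
for n,a,b,z in [("upull",(324.5,207.6),(334.2,189.3),.106),("lpull",(330.3,225.4),(341.8,193.2),.04),("lane",(313.6,208.8),(336,213.7),.01),("unit",(315.9,156.2),(288.3,252),0)]:
    print(n,tri(a,b),atz("top",a,z),atz("side",b,z))
print("upper plate top z.129",atz("top",f(325,231),.129),atz("top",f(452,204),.129))
print("lower plate top z.072",atz("top",f(338,277),.072),atz("top",f(460,252),.072))
print("side upper plate",atz("side",g(234,173),.129),atz("side",g(335,243),.129))
E
```

```text
top [193.3 232.8] 0.77 284 [129. 110.  45.]
top [259.7 161.4] 0.64 307 [127. 108.  43.]
top [224.8 206.6] 0.55 310 [31. 30. 29.]
((225.20591735839844, 207.8235626220703), (11.399173736572266, 29.10427474975586), 75.96376037597656)
box at z=.05 [array([0.5661, 0.4198]), array([0.5906, 0.3163]), array([0.5492, 0.3054]), array([0.5248, 0.4085])]
top [264. 207.] 0.51 276 [127. 108.  44.]
top [323.2 186.5] 0.2 2119 [118.  93.  69.]
top [(array([263.5, 206.8]), 0.76), (array([225.6, 209.1]), 0.66), (array([195.7, 232.2]), 0.63), (array([459.7, 189.8]), 0.61), (array([258.4, 163. ]), 0.5)]
side [334.6 290.1] 0.98 484 [174. 146.   0.]
side [451.9 295.5] 0.96 390 [195. 164.   0.]
side [372.3 255.2] 0.83 406 [174.5 144.    0. ]
side [401.5 287.2] 0.73 511 [21. 21. 23.]
((402.46148681640625, 287.30767822265625), (33.83671188354492, 16.086305618286133), 33.6900634765625)
side [(array([335.6, 293.9]), 0.93), (array([399.4, 291. ]), 0.83), (array([450.9, 300.1]), 0.78), (array([372.6, 257.3]), 0.66)]
stapler tri (array([0.5621, 0.3675, 0.0259]), np.float64(0.0013813910583627843))
tier front+y (arr
[... 381 characters left out ...]
array([ 0.5406, -0.0021,  0.1215]), np.float64(0.001025968244250186)) [ 0.5433 -0.0025  0.106 ] [ 0.5331 -0.0097  0.106 ]
lpull (array([ 0.4875, -0.0214,  0.0293]), np.float64(0.0031781534675869774)) [ 0.4873 -0.0225  0.04  ] [ 0.4916 -0.0148  0.04  ]
lane (array([0.554 , 0.0356, 0.0278]), np.float64(0.006909363219652363)) [0.5545 0.0387 0.01  ] [0.5486 0.0247 0.01  ]
unit (array([ 0.7627,  0.0302, -0.0139]), np.float64(0.006705312110280291)) [0.7613 0.0275 0.    ] [0.7642 0.0391 0.    ]
upper plate top z.129 [0.5388 0.0892 0.129 ] [ 0.5764 -0.1009  0.129 ]
lower plate top z.072 [0.4762 0.0731 0.072 ] [ 0.5115 -0.1145  0.072 ]
side upper plate [ 0.59   -0.0883  0.129 ] [0.5499 0.1012 0.129 ]
```

```bash
python3 -m pendant '0 0 -1 0 0 0 255; 0 0 -1 0 0 0 255; 0 0 -1 0 0 0 255; 0 0 -1 0 0 0 255; 0 0 -1 0 0 0 255' 30 >/dev/null
python3 -m pendant '0 0 -0.24 0 0 0 255; 0 0 0 -0.22 -0.95 0 255; 0 0 0 -0.22 -0.95 0 255; 0 0 0 -0.22 -0.95 0 255; 0 0 0 -0.22 -0.95 0 255'  >/dev/null
python3 -m pendant '0 0 0 -0.22 -0.95 0 255; 0 0 0 -0.22 -0.95 0 255; 0 0 0 -0.22 -0.95 0 255; 0 0 0 -0.22 -0.95 0 255; 0 0 0 -0.22 -0.95 0 255' >/dev/null
python3 -m pendant '0 0 0 -0.22 -0.95 0 255; 0 0 0 -0.22 -0.95 0 255; 0 0 0 -0.22 -0.95 0 255; 0 0 0 -0.22 -0.95 0 255; 0 0 0 -0.22 -0.95 0 255'
python3 -m pendant '0 0 0 0 0 0 255; 0 0 0 -0.22 -0.95 0 255'; python3 -c "
from h import *
s=read_state();print(s['ee_pos'],s['eef_rot'],s['joints'],s['clock'],s['width'])"
```

```text
clock: 3.5
ee_pos: [0.4662, 0.0203, 0.2425]
eef_rot: [[-0.982, -0.188, 0.001], [-0.188, 0.982, 0.0], [-0.001, 0.0, -1.0]]
contact_force: [1.1, 0.3, -0.1]
width: 0.0002
clock: 3.7
ee_pos: [0.4801, -0.0118, 0.2423]
eef_rot: [[-0.982, -0.19, -0.002], [-0.19, 0.982, 0.003], [0.001, 0.004, -1.0]]
contact_force: [1.0, -0.1, -0.1]
width: -0.0001
[ 0.48012576 -0.01179882  0.24231163] [[-0.9817745  -0.19004205 -0.00168985]
 [-0.19004693  0.9817689   0.00346347]
 [ 0.00100083  0.0037215  -0.99999257]] [  -9.84930039    7.64720121   97.02505256    0.18487942   75.45715859
 -110.85134842] 3.7 -5.835610531619248e-05
```

```bash
python3 -m pendant '0 0 0 0 0 0.87 255; 0 0 0 0 0 0.87 255; 0 0 0 0 0 0.87 255; 0 0 0 0 0 0.87 255; 0 0 0 -0.3 0 0 255'
python3 -m pendant '0 0 0 -0.3 0 0 255; 0 0 0 -0.3 0 0 255; 0 0 0 -0.2 0 0 255; 0 0 0 -0.2 0 0 255; 0 0 0 -0.2 0 0 255'
python3 -m pendant '0 0 0 -0.2 0 0 255; 0 0 0 -0.2 0 0 255; 0 0 0 -0.2 0 0 255;0 0 0 -0.2 0 0 255;0 0 0 -0.2 0 0 255'
python3 -c "
from h import *
for c in ('top','side'):
  cv2.imwrite('pics/%s1.png'%c,cv2.resize(grab_frame(c)[110:290,200:440],None,fx=2.5,fy=2.5)[:,:,::-1])"
```

```text
clock: 4.2
ee_pos: [0.4879, -0.01, 0.0992]
eef_rot: [[-0.982, -0.189, -0.012], [-0.189, 0.982, 0.002], [0.012, 0.005, -1.0]]
contact_force: [-0.8, 0.5, -0.3]
width: -0.0001
clock: 4.7
ee_pos: [0.5412, -0.0022, 0.1038]
eef_rot: [[-0.982, -0.19, 0.0], [-0.19, 0.982, -0.0], [-0.0, -0.0, -1.0]]
contact_force: [-1.5, -0.1, 1.0]
width: -0.0004
clock: 5.2
ee_pos: [0.5802, 0.0055, 0.1029]
eef_rot: [[-0.982, -0.19, -0.001], [-0.19, 0.982, 0.0], [0.0, 0.0, -1.0]]
contact_force: [-1.3, 1.4, -0.3]
width: 0.0001
```

View pics/side1.png

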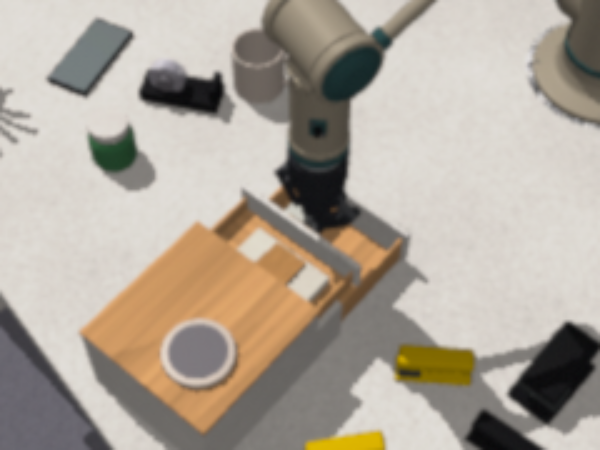

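The side view shows the fingers on the upper pull at crop (335,215). The upper drawer is moving in and the lower one is still open. I'll keep pushing, more slowly at the end.

```bash
python3 -m pendant '0 0 0 -0.2 0 0 255; 0 0 0 -0.2 0 0 255; 0 0 0 -0.2 0 0 255; 0 0 0 -0.2 0 0 255; 0 0 0 -0.2 0 0 255' | grep -E 'pos|force'
python3 -m pendant '0 0 0 -0.2 0 0 255; 0 0 0 -0.1 0 0 255; 0 0 0 -0.1 0 0 255;0 0 0 -0.1 0 0 255;0 0 0 -0.1 0 0 255'| grep -E 'pos|force'
python3 -m pendant '0 0 0 -0.1 0 0 255; 0 0 0 -0.1 0 0 255'| grep -E 'pos|force'
python3 -m pendant '0 0 0 -0.1 0 0 255; 0 0 0 0 0 0 255'| grep -E 'pos|force'
```

```text
ee_pos: [0.6197, 0.0131, 0.1031]
contact_force: [-2.0, 0.6, -0.9]
ee_pos: [0.6428, 0.0175, 0.1031]
contact_force: [-2.3, 0.7, 0.9]
ee_pos: [0.6489, 0.0187, 0.1031]
contact_force: [-4.7, 0.3, 3.8]
ee_pos: [0.6558, 0.0196, 0.1032]
contact_force: [-0.4, 0.3, -0.0]
```

```bash
python3 -m pendant '0 0 0 -0.08 0 0 255; 0 0 0 0 0 0 255' | grep -E 'pos|force'
python3 -m pendant '0 0 0 -0.08 0 0 255; 0 0 0 0 0 0 255'| grep -E 'pos|force'
```

```text
ee_pos: [0.6588, 0.0202, 0.1033]
contact_force: [0.5, -0.1, 0.2]
ee_pos: [0.6609, 0.0207, 0.1031]
contact_force: [0.3, -0.3, 0.7]
```

The catch force peaked at 4.7 N and then fell to zero, which fits the drawer snapping in. I'll back off, lift, turn and look.

```bash
python3 -m pendant '0 0 0 0.5 0 0 255; 0 0 0 0.6 0 0 255; 0 0 0 0 0 -0.9 255; 0 0 0 0 0 -0.9 255; 0 0 0 0 0 -0.9 255' >/dev/null
python3 -m pendant '0 0 0 0 0 -0.8 90; 0 0 0 0 1 0 90; 0 0 0 0 1 0 90; 0 0 0 0 1 0 90; 0 0 0 0 1 0 90' >/dev/null
python3 -m pendant '0 0 0 0 1 0 90; 0 0 1 0 0 0 90; 0 0 1 0 0 0 90; 0 0 1 0 0 0 90; 0 0 1 0 0 0 90' >/dev/null
python3 -m pendant '0 0 1 0 0 0 90; 0 0 1 0 0 0 90; 0 0 1 0 0 0 90; 0 0 1 0 0 0 90; 0 0 1 0 0 0 90' >/dev/null
python3 -m pendant '0 0 1 0 0 0 90; 0 0 1 0 0 0 90; 0 0 1 0 0 0 90; 0 0 0.76 0 0 0 90; 0 0 0 0 0 0 90'
python3 - <<'E'
from h import *
np.set_printoptions(precision=4,suppress=True)
for c in("top","side"):
    im=grab_frame(c);cv2.imwrite(f"pics/{c}2.png",cv2.resize(im[110:290,180:460],None,fx=2.5,fy=2.5)[:,:,::-1])
    for r in masks_of(c,"stapler"):
        m=r["mask"]
        if np.median(im[m],axis=0).max()<70:
            rc=cv2.minAreaRect(np.argwhere(m)[:,::-1].astype(np.float32));bp=cv2.boxPoints(rc)
            print(c,m.sum(),rc,[atz(c,p,.03)[:2] for p in bp])
    print([(atz(c,r["pixel"],0)[:2],round(r["p"],2)) for r in place_of(c,"stapler")])
    for t,z in(("upper_pull",.106),("lower_pull",.0385),("lower_lane",.01)): print(c,t,[(np.round(r["pixel"],1),atz(c,r["pixel"],z)[:2],round(r["p"],2)) for r in place_of(c,t)[:2]])
print(read_state()["joints"])
E
```

```text
clock: 9.6
ee_pos: [0.5798, 0.2089, 0.2432]
eef_rot: [[-0.229, 0.973, 0.001], [0.973, 0.229, 0.0], [0.0, 0.001, -1.0]]
contact_force: [-0.4, -0.6, 0.5]
width: 0.0551
top 207 ((225.4584503173828, 207.65042114257812), (10.705756187438965, 28.584367752075195), 74.47589111328125) [array([0.5674, 0.4228]), array([0.5946, 0.3207]), array([0.5554, 0.3093]), array([0.5285, 0.4111])]
[(array([0.5561, 0.3711]), 0.77), (array([0.5695, 0.2376]), 0.69), (array([0.4743, 0.4864]), 0.66)]
top upper_pull [(array([317.8, 171.6]), array([0.6749, 0.0194]), 0.75)]
top lower_pull [(array([332.9, 226.6]), array([ 0.4829, -0.032 ]), 0.76)]
top lower_lane [(array([316.1, 210.5]), array([0.5479, 0.0294]), 0.78), (array([317.6, 155. ]), array([0.7632, 0.0207]), 0.41)]
side 461 ((402.3243103027344, 287.9459533691406), (32.78183364868164, 14.647202491760254), 35.53767776489258) [array([0.6001, 0.327 ]), array([0.5516, 0.314 ]), array([0.5302, 0.4109]), array([0.5779, 0.4221])]
[(array([0.7324, 0.2396]), 0.9), (array([0.4638, 0.4853]), 0.89), (array([0.5568, 0.2268]), 0.81), (array([0.5682, 0.3672]), 0.76)]
side upper_pull [(array([305.9, 212.6]), array([0.6632, 0.0057]), 0.63)]
side lower_pull [(array([341.2, 193.1]), array([ 0.4923, -0.0172]), 0.7)]
side lower_lane [(array([335.7, 213.6]), array([0.5492, 0.0238]), 0.68)]
[13.347  19.3294 80.9234  0.0058 79.7446  0.1272]
```

View pics/top2.png

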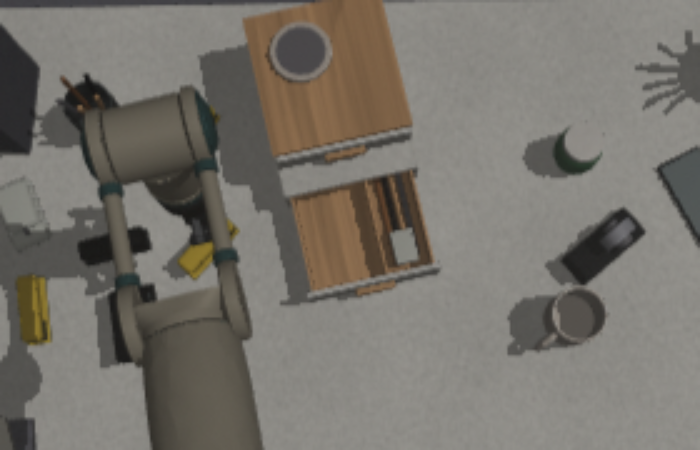

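The upper drawer is shut flush at crop (345,155), the lower one is still open, and its wide compartment at crop (335,245) is empty. Next I'll move over the stapler and grip it.

```bash
python3 -m pendant '0 0 0 0.8 0.1 0 90; 0 0 0 0.8 0.1 0 90; 0 0 0 0.8 0.09 0 90; 0 0 0 0.8 0.09 0 90; 0 0 0 0.77 0.09 0 90' >/dev/null
python3 -m pendant '0 0 0 0 0 1 90; 0 0 0 0 0 1 90; 0 0 0 0 0 1 90; 0 0 0 0 0 0.8 90; 0 0 0 0 0 0.5 90'
python3 -m pendant '0 0 0 0 0 0.5 90; 0 0 0 0 0 0.5 90; 0 0 0 0 0 0 90'
```

```text
clock: 11.2
ee_pos: [0.56, 0.3671, 0.068]
eef_rot: [[-0.229, 0.973, -0.004], [0.973, 0.229, -0.002], [-0.001, -0.004, -1.0]]
contact_force: [0.9, 0.0, -0.5]
width: 0.0552
clock: 11.5
ee_pos: [0.5595, 0.3667, 0.028]
eef_rot: [[-0.229, 0.974, -0.006], [0.974, 0.229, -0.003], [-0.002, -0.006, -1.0]]
contact_force: [-1.1, -1.4, -0.1]
width: 0.0552
```

```bash
python3 -m pendant '0 0 0 0 0 0 255; 0 0 0 0 0 0 255; 0 0 0 0 0 0 255; 0 0 0 0 0 0 255; 0 0 0 0 0 0 255' 45
python3 -m pendant '0 0 0 0 0 -0.3 255; 0 0 0 0 0 -0.6 255; 0 0 0 0 0 -1 255; 0 0 0 0 0 -1 255; 0 0 0 0 0 -1 255'
python3 -c "
from h import *
cv2.imwrite('pics/side3.png',cv2.resize(grab_frame('side')[150:350,280:520],None,fx=2.8,fy=2.8)[:,:,::-1])"
```

```text
clock: 12.0
ee_pos: [0.5624, 0.3682, 0.0325]
eef_rot: [[-0.229, 0.974, 0.003], [0.974, 0.229, 0.001], [0.001, 0.003, -1.0]]
contact_force: [-0.1, -0.3, 4.6]
width: 0.0293
clock: 12.5
ee_pos: [0.5606, 0.3674, 0.1885]
eef_rot: [[-0.229, 0.974, -0.002], [0.974, 0.229, -0.001], [-0.0, -0.002, -1.0]]
contact_force: [0.5, 0.1, -2.8]
width: 0.0291
```

View pics/side3.png

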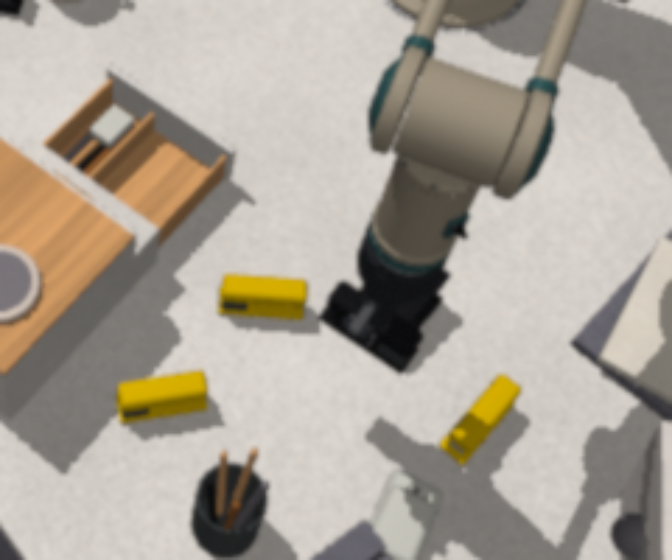

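The stapler is held level in the gripper, at crop (375,330). I'll overlay a model of the drawer on both views to check the lane estimate.

```bash
cat > ov.py <<'E'
from h import *
def U(lane,yaw):
    c,s=np.cos(np.radians(yaw)),np.sin(np.radians(yaw))
    return lambda x,y,z:(lane[0]+c*x-s*y,lane[1]+s*x+c*y,z)
def overlay(lane,yaw,name):
    out=[]
    f=U(lane,yaw)
    for cam,(r0,r1,c0,c1) in (("top",(160,240,285,370)),("side",(155,245,280,375))):
        k=7;im=cv2.resize(grab_frame(cam)[r0:r1,c0:c1],None,fx=k,fy=k,interpolation=cv2.INTER_CUBIC)[:,:,::-1].copy()
        for pts,col in (([(-.063,.0535,.058),(.06,.0535,.058)],(0,0,255)),([(-.063,-.0535,.048),(.06,-.0535,.048)],(0,255,0)),([(-.071,-.138,.072),(-.071,.06,.072)],(255,0,0)),([(-.063,.0535,.01),(-.063,-.0535,.01)],(255,0,255)),([(.06,-.0535,.01),(-.063,-.0535,.01)],(255,255,0))):
            q=[tuple(int(round(v)) for v in ((proj(cam,f(*p))+.5-np.array([c0,r0]))*k)) for p in pts]
            cv2.line(im,q[0],q[1],col,1)
        out.append(cv2.resize(im,(398,420)))
    cv2.imwrite(name,np.hstack(out))
E
python3 -c "
from ov import *
overlay((.550,.030),11,'pics/ov1.png')"
```

```text
(no output)
```

View pics/ov1.png

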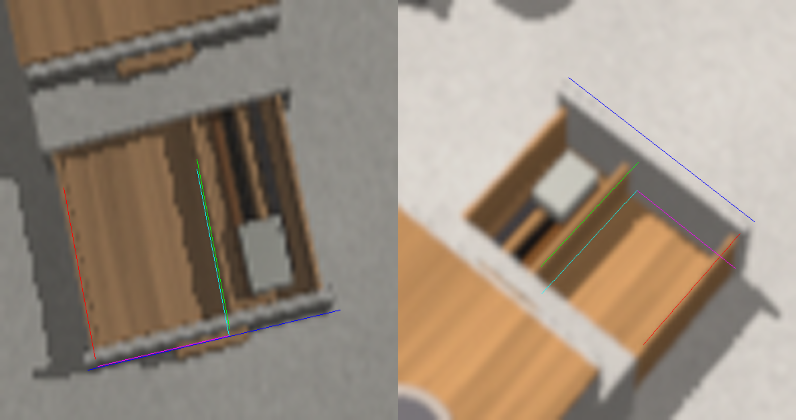

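The overlay lines up except that it sits about 6 mm too far towards the robot. I'll take the lane as (0.556, 0.031) with yaw 11.3°.

```bash
for i in 1 2; do python3 -m pendant '0 0 -1 0 0 0 255; 0 0 -1 0 0 0 255; 0 0 -1 0 0 0 255; 0 0 -1 0 0 0 255; 0 0 -1 0 0 0 255' >/dev/null; done
python3 -m pendant '0 0 -1 0 0 0 255; 0 0 -1 0 0 0 255; 0 0 -0.85 0 0 0 255; 0 0 0 0 0 0 255; 0 0 0 0.19 -0.92 0 255' >/dev/null
python3 -m pendant '0 0 0 0.19 -0.92 0 255; 0 0 0 0.19 -0.92 0 255; 0 0 0 0.19 -0.92 0 255; 0 0 0 0.19 -0.92 0 255; 0 0 0 0.19 -0.92 0 255' >/dev/null
python3 -m pendant '0 0 0 0.19 -0.92 0 255; 0 0 0 0.19 -0.92 0 255; 0 0 0 0.19 -0.89 0 255; 0 0 0 0 0 0 255; 0 0 0 0 0 0 255'
python3 -c "
from ov import *
overlay((.556,.031),11.3,'pics/ov2.png');print(read_state()['joints'])"
```

```text
clock: 15.15
ee_pos: [0.5598, 0.0302, 0.1862]
eef_rot: [[-0.98, -0.197, -0.002], [-0.197, 0.98, 0.001], [0.002, 0.001, -1.0]]
contact_force: [-0.5, 1.0, -2.9]
width: 0.0294
[-3.91508796e+00  1.67623108e+01  9.30838734e+01  5.18495429e-02
  7.02418556e+01 -1.05453093e+02]
```

View pics/ov2.png

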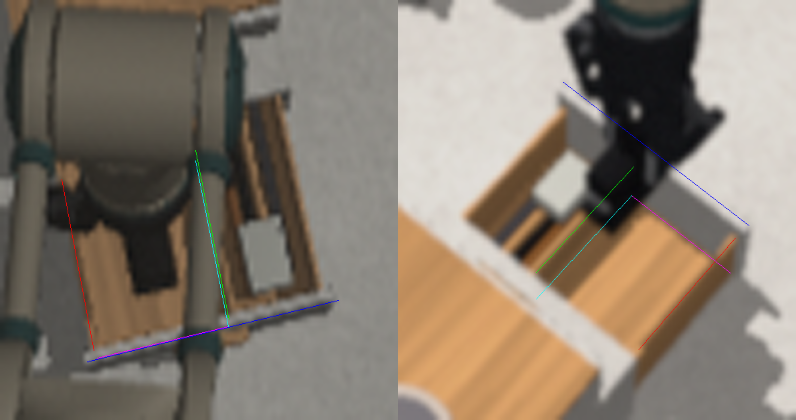

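The overlay now fits. The stapler hangs mid-way between the side wall and the divider, at crop x about 152 against 88 to 222. I'll lower it.

```bash
python3 -m pendant '0 0 0 0.08 0 0.6 255; 0 0 0 0 0 0.8 255; 0 0 0 0 0 0.8 255; 0 0 0 0 0 0.6 255; 0 0 0 0 0 0.2 255'
python3 -m pendant '0 0 0 0 0 0.1 255; 0 0 0 0 0 0.1 255; 0 0 0 0 0 0.1 255; 0 0 0 0 0 0 255'
python3 -m pendant '0 0 0 0 0 0.08 255; 0 0 0 0 0 0 255'
```

```text
clock: 15.75
ee_pos: [0.5552, 0.0317, 0.0643]
eef_rot: [[-0.979, -0.202, -0.006], [-0.202, 0.979, 0.001], [0.006, 0.002, -1.0]]
contact_force: [-0.7, 0.0, -1.9]
width: 0.0292
clock: 16.15
ee_pos: [0.5578, 0.0302, 0.0555]
eef_rot: [[-0.98, -0.2, 0.001], [-0.2, 0.98, 0.0], [-0.001, -0.0, -1.0]]
contact_force: [-0.6, -0.1, -2.5]
width: 0.0293
clock: 16.35
ee_pos: [0.5576, 0.0301, 0.052]
eef_rot: [[-0.98, -0.2, 0.0], [-0.2, 0.98, 0.0], [-0.0, 0.0, -1.0]]
contact_force: [-0.0, -1.4, -2.5]
width: 0.0293
```

Expected touchdown is at TCP z ≈ 0.0425.

```bash
python3 -m pendant '0 0 0 0 0 0.08 255; 0 0 0 0 0 0.08 255; 0 0 0 0 0 0 255'|grep -E 'pos|force'
python3 -m pendant '0 0 0 0 0 0.04 255; 0 0 0 0 0 0 255'|grep -E 'pos|force'
python3 -m pendant '0 0 0 0 0 0.03 255; 0 0 0 0 0 0 255'|grep -E 'pos|force'
```

```text
ee_pos: [0.5571, 0.0301, 0.045]
contact_force: [1.2, -0.4, -2.0]
ee_pos: [0.5574, 0.0301, 0.0437]
contact_force: [-0.3, 0.7, -1.7]
ee_pos: [0.5575, 0.0301, 0.0426]
contact_force: [0.3, -0.7, -2.1]
```

```bash
python3 -m pendant '0 0 0 0 0 0.03 255; 0 0 0 0 0 0 255'|grep -E 'pos|force'
python3 -m pendant '0 0 0 0 0 0.03 255; 0 0 0 0 0 0 255'|grep -E 'pos|force'
```

```text
ee_pos: [0.5582, 0.0303, 0.0424]
contact_force: [0.0, 1.2, 3.5]
ee_pos: [0.5592, 0.0305, 0.0423]
contact_force: [-1.6, 3.2, 10.2]
```

Touched down. I'll release a little way, lift, and look.

```bash
python3 -m pendant '0 0 0 0 0 -0.05 255; 0 0 0 0 0 0 110; 0 0 0 0 0 0 110; 0 0 0 0 0 0 110'|grep -E 'pos|force|width'
python3 -m pendant '0 0 0 0 0 -0.2 110; 0 0 0 0 0 -0.5 110; 0 0 0 0 0 -0.9 110; 0 0 0 0 0 -0.9 110; 0 0 0 0 0 -0.9 110'|grep -E 'pos|force|width'
python3 -m pendant '0 0 0 1 0 -0.2 255; 0 0 0 1 0 0 255; 0 0 0 1 0 0 255; 0 0 0 1 0 0 255; 0 0 0 0 0 0 255'
python3 -c "
from ov import *
overlay((.556,.031),11.3,'pics/ov3.png')"
```

```text
ee_pos: [0.5574, 0.03, 0.0421]
contact_force: [0.1, -0.8, 0.6]
width: 0.0479
ee_pos: [0.5573, 0.0301, 0.1801]
contact_force: [0.4, -0.2, -1.0]
width: 0.0488
clock: 18.85
ee_pos: [0.3947, -0.0018, 0.1861]
eef_rot: [[-0.98, -0.199, -0.005], [-0.2, 0.98, 0.0], [0.005, 0.001, -1.0]]
contact_force: [0.8, -0.8, -0.2]
width: -0.0002
```

View pics/ov3.png

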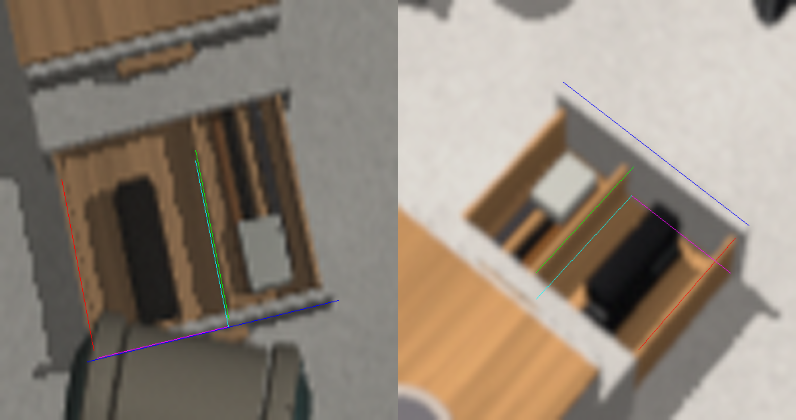

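The stapler stands on its base, free, in the wide compartment: crop (148,250) in the top view and (635,255) in the side view. Next is the lower pull.

```bash
python3 -m pendant '0 0 0 0 -0.9 0 255; 0 0 0 0 0 0.92 255; 0 0 0 0 0 0.92 255; 0 0 0 0 0 0.92 255; 0 0 0 0 0 0.92 255' >/dev/null
python3 -m pendant '0 0 0 0 0 0 255; 0 0 0 -0.5 0 0 255; 0 0 0 -0.5 0 0 255; 0 0 0 -0.4 0 0 255; 0 0 0 -0.1 0 0 255'|grep -E 'pos|force'
python3 -m pendant '0 0 0 -0.1 0 0 255; 0 0 0 -0.1 0 0 255; 0 0 0 -0.1 0 0 255; 0 0 0 -0.1 0 0 255; 0 0 0 -0.1 0 0 255'|grep -E 'pos|force'
python3 -m pendant '0 0 0 -0.1 0 0 255; 0 0 0 -0.1 0 0 255; 0 0 0 -0.15 0 0 255; 0 0 0 -0.15 0 0 255; 0 0 0 -0.15 0 0 255'|grep -E 'pos|force'
```

```text
ee_pos: [0.4713, -0.0254, 0.0409]
contact_force: [-0.3, 0.9, 0.6]
ee_pos: [0.4859, -0.0211, 0.0391]
contact_force: [-1.6, 0.1, 0.5]
ee_pos: [0.5123, -0.0158, 0.039]
contact_force: [-1.4, 0.5, -0.4]
```

```bash
python3 -m pendant '0 0 0 -0.15 0 0 255; 0 0 0 -0.15 0 0 255; 0 0 0 -0.15 0 0 255; 0 0 0 -0.15 0 0 255; 0 0 0 -0.15 0 0 255'|grep -E 'pos|force'
python3 -m pendant '0 0 0 -0.15 0 0 255; 0 0 0 -0.15 0 0 255; 0 0 0 -0.15 0 0 255; 0 0 0 -0.15 0 0 255; 0 0 0 -0.15 0 0 255'|grep -E 'pos|force'
python3 -m pendant '0 0 0 -0.12 0 0 255; 0 0 0 -0.1 0 0 255; 0 0 0 -0.1 0 0 255'|grep -E 'pos|force'
for i in 1 2 3; do python3 -m pendant '0 0 0 -0.09 0 0 255; 0 0 0 0 0 0 255'|grep -E 'pos|force';done
```

```text
ee_pos: [0.5417, -0.0099, 0.0391]
contact_force: [-1.5, 2.1, 0.5]
ee_pos: [0.5711, -0.0039, 0.0391]
contact_force: [-1.8, 0.9, -0.2]
ee_pos: [0.5835, -0.0014, 0.0391]
contact_force: [-1.1, 0.3, -0.6]
ee_pos: [0.5879, -0.0008, 0.0393]
contact_force: [-0.5, 0.3, 0.2]
ee_pos: [0.591, -0.0, 0.0392]
contact_force: [-0.2, -0.4, -0.7]
ee_pos: [0.5944, 0.0008, 0.0392]
contact_force: [0.4, 0.3, -0.9]
```

```bash
python3 -m pendant '0 0 0 -0.08 0 0 255; 0 0 0 0 0 0 255'|grep -E 'pos|force'; python3 -m pendant '0 0 0 -0.08 0 0 255; 0 0 0 0 0 0 255'|grep -E 'pos|force'
python3 - <<'E'
from h import *
for c in("top","side"):
    for t,z in(("upper_pull",.106),("lower_pull",.0385)): print(c,t,[(np.round(r["pixel"],1),atz(c,r["pixel"],z)[:2],round(r["p"],2)) for r in place_of(c,t)[:2]] if grab_frame(c) is not None else 0)
a=cv2.resize(grab_frame("top")[150:240,280:370],(395,395));b=cv2.resize(grab_frame("side")[160:250,260:350],(395,395));cv2.imwrite("pics/e1.png",np.hstack([a,b])[:,:,::-1])
E
```

```text
ee_pos: [0.5975, 0.0014, 0.0391]
contact_force: [0.9, -0.3, 0.2]
ee_pos: [0.5986, 0.0019, 0.0389]
contact_force: [-5.4, -2.1, 3.3]
top upper_pull [(array([409.2, 168.9]), array([ 0.67895149, -0.3096883 ]), 0.62)]
top lower_pull []
side upper_pull []
side lower_pull [(array([320.6, 213.1]), array([0.60064472, 0.00365565]), 0.7), (array([244.6, 171. ]), array([ 0.70829437, -0.30706479]), 0.68)]
```

View pics/e1.png

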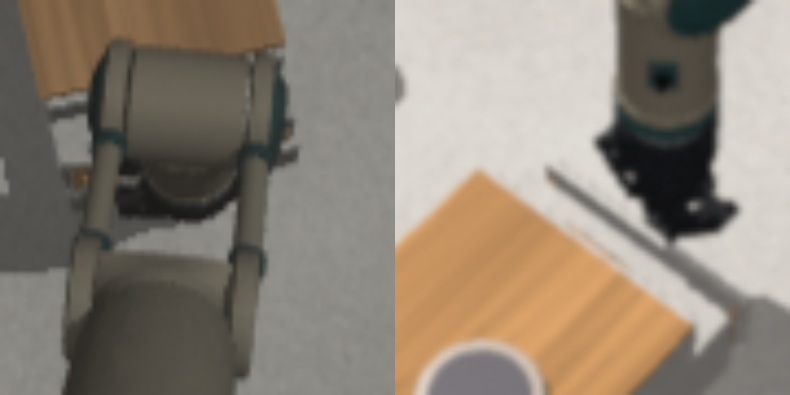

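The lower plate at crop (640,240) still stands a little off the tier, with drawer sides visible at (735,310). The 5.4 N is probably the catch, so I'll keep pushing slowly.

```bash
for i in 1; do python3 -m pendant '0 0 0 -0.08 0 0 255; 0 0 0 0 0 0 255'|grep -E 'pos|force'; done;  python3 -m pendant '0 0 0 -0.06 0 0 255; 0 0 0 0 0 0 255'|grep -E 'pos|force'
```

```text
ee_pos: [0.6028, 0.0028, 0.0389]
contact_force: [-2.8, 0.2, 0.8]
ee_pos: [0.6064, 0.0034, 0.039]
contact_force: [-1.4, 0.3, -2.0]
```

```bash
for i in 1 2; do python3 -m pendant '0 0 0 -0.06 0 0 255; 0 0 0 0 0 0 255'|grep -E 'pos|force'; done
```

```text
ee_pos: [0.6095, 0.0037, 0.0394]
contact_force: [0.3, -0.5, 0.2]
ee_pos: [0.6113, 0.0041, 0.0394]
contact_force: [0.7, -0.3, -1.1]
```

```bash
for i in 1 2; do python3 -m pendant '0 0 0 -0.05 0 0 255; 0 0 0 0 0 0 255'|grep -E 'pos|force'; done
python3 -m pendant '0 0 0 0.4 0 0 255; 0 0 0 1 0 0 255; 0 0 0 1 0 0 255; 0 0 0 0.6 0 -0.5 255; 0 0 0 0 0 -1 255'
python3 -m pendant '0 0 0 1 0 -1 255; 0 0 0 1 0 -1 255; 0 0 0 0 0 0 255'|grep -E 'pos|force'
python3 - <<'E'
from h import *
for c in("top","side"):
    grab_frame(c)
    for t,z in(("upper_pull",.106),("lower_pull",.0385)): print(c,t,[(np.round(r["pixel"],1),atz(c,r["pixel"],z)[:2],round(r["p"],2)) for r in place_of(c,t)[:2]])
a=cv2.resize(grab_frame("top")[130:220,280:370],(395,395));b=cv2.resize(grab_frame("side")[160:250,260:350],(395,395));cv2.imwrite("pics/e2.png",np.hstack([a,b])[:,:,::-1])
E
```

```text
ee_pos: [0.6127, 0.0046, 0.0392]
contact_force: [0.5, -0.8, -0.0]
ee_pos: [0.6133, 0.0049, 0.039]
contact_force: [-2.7, -1.0, 1.0]
clock: 25.45
ee_pos: [0.4894, -0.0185, 0.0966]
eef_rot: [[-0.98, -0.199, -0.012], [-0.199, 0.98, 0.002], [0.011, 0.004, -1.0]]
contact_force: [1.3, -0.1, -0.1]
width: -0.0001
ee_pos: [0.4261, -0.0338, 0.1739]
contact_force: [0.6, -0.2, -0.2]
top upper_pull [(array([319.3, 172. ]), array([0.67328987, 0.01406692]), 0.54)]
top lower_pull [(array([321. , 188.7]), array([0.62533914, 0.00946227]), 0.57), (array([462. , 187.6]), array([ 0.62025128, -0.5149446 ]), 0.55)]
side upper_pull [(array([307.7, 212.3]), array([0.65795681, 0.00831734]), 0.4)]
side lower_pull [(array([313.5, 218.1]), array([0.63193369, 0.00462525]), 0.46)]
```

View pics/e2.png

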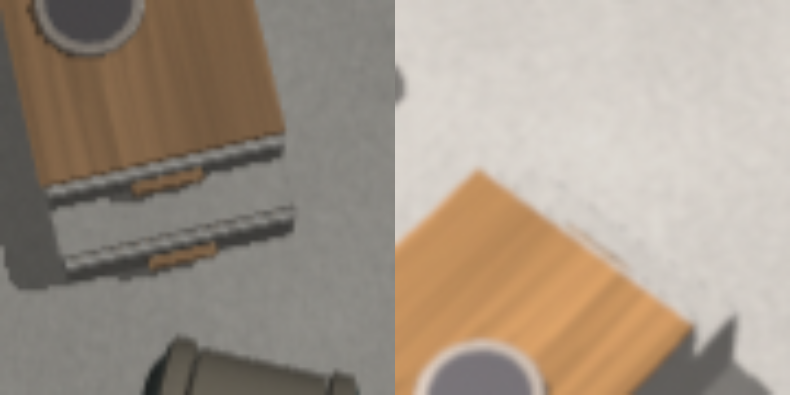

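```bash
python3 -c "
from h import *
print(read_state()['clock']);print(finish_job())"
```

```text
26.15
the job is handed in; nothing more can be done
None
```

The job is done in the order asked and was handed in at 26.2 s of the 67 s limit.

- **Upper drawer:** I pushed it home slowly. The force rose to about 4.7 N at the catch, then fell to zero as it snapped in.
- **Stapler:** I lowered the black one onto the floor of the wide compartment. At touchdown the force reached about 10 N. After release, both cameras showed it standing on its base, free of the walls.
- **Lower drawer:** I pushed it home slowly. The catch resisted with about 5.8 N. The force then fell to zero, and a light 2.7 N contact came at the end.

In the last pictures both front plates sit flush with the organiser and the arm is clear. In the top view the two pulls are 48 mm apart, against 50 mm expected with both drawers shut.

Some checks were weaker:
- **Side camera:** its pull positions were low confidence and about 1.5 cm off the top camera's for the upper pull, so I relied on the top camera and the catch forces.
- **Upper drawer:** I did not press it against its end stop. That it is home rests on the snap and the pictures.
- **Other things on the desk:** I took no final measurement of them. The arm passed above or well clear of them, and I felt no unexpected contact.

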